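# Find the magnet cartridge by its weight and hold it in the trap

## Robot

A 6-joint arm with a two-finger parallel gripper is mounted at the origin on a cart in front of the work surface, level with it; the furniture and walls round the work are solid. World frame = base frame: x ahead of the robot, y to its left, z up, the work surface at z = 0. Lengths are in m, angles in rad, forces in N, time in s.
With the tool pointing down it reaches from about 0.3 to 0.875 m from the base axis. Payload 6.4 kg.
Tool frame: the origin (TCP) lies between the finger pads; the fingertips stand 11 mm ahead of it and the grasp point (between the pads) lies 8 mm behind it; z points along the fingers, y is the line along which they close (so a half turn about z gives the same grasp; the last joint's range is limited). The gripper opens to 88 mm and grips with 3 to 60 N. Pads are 18 mm wide; open, the fingers measure 123 mm over their backs; the gripper's body (75 mm by 187 mm) begins 45 mm behind the grasp point.
Start: joints at [-1.319, 0.181, 1.607, -0, 1.354, -0.206], TCP at [0.254, -0.516, 0.25] pointing down, gripper open.
Joint ranges: [-2.99, 2.99], [-0.89, 2.07], [0.3, 2.58], [-1.14, 4.28], [0, 2.63], [-3.12, 3.12]. Speed limits (rad/s): [2.57, 2.57, 3.01, 3.14, 3.14, 3.14].

## Interface

Orientations are given as a rotation vector (axis times angle).
In Python, from station import env, imaging gives the robot as it stands.
- The arm moves only by the tool step_arm, never from a script. Its argument "plan" is a list of rows, each a list of 3 entries, a list of its own where there are three numbers: the turn, a rotation vector about the tool's x, y, z in units of 6 degrees (1.0 is 6 degrees), then the shift along the tool's x, y, z in units of 25 mm (1.0 is 25 mm), then the finger opening in mm, from 0 to 88.1. In form: [[[rx, ry, rz], [x, y, z], claw], ...]. A call has 1 to 12 rows; each row shifts and turns the commanded pose from where the row before left it, along the tool's axes as they then stand; what a row does not reach is not made up. A row lasts 1/10 s, in which the tool goes at most 50 mm and 8.59 degrees, less where a joint would pass 70% of its speed; a pose out of reach is approached as far as the arm can. A call is refused whole if a number of a shift passes 1 or a number of a turn 1, either way. A call with a gripper value outside its range is refused whole. The fingers move at their own pace and stop on an object; "squeeze" is the grip in N (left out, the last holds). Time passes only in rows, so rows that do not move let the fingers close. It gives the time, the measured TCP pose, the force, the opening and the grip force at its end, in the units of the state.
- env.get_obs(): the state, without advancing time (a new reading comes with each control period).
- imaging.read_camera(name): name is "scene" or "top" or "wrist"; returns a dict with "img" (384x512x3 uint8, red, green, blue), "range_z" (384x512 float32, m along the optical axis (not along the pixel's ray), 0 where there is no reading), "camera_matrix" (3x3 intrinsics, pixels), "k1" (the pictures are not rectified: a ray, as slopes to the right and down, at radius r is drawn at 1 + k1 r^2 times it, then the intrinsics apply), "camera_from_world" (4x4, takes a point from world to camera coordinates); the wrist camera has in their place "T_tool_cam" (4x4, takes a point from camera to tool coordinates, whose origin is the TCP and whose axes are the flange's). Camera axes: x right, y up, looking along -z (the intrinsics and any distortion apply to the point x, -y, -z); pixel columns grow to the right and rows downward; lengths in m; the calibration is good to about 2 mm. A picture is of the moment at which its call begins: read the wrist's pose just before it.
- env.finish_job(): hands the job in; it is judged then, once.
The state is a dict: "time_s": time; "qpos": joint angles; "joint_velocities": joint speeds; "joint_efforts": joint torques, N m; "tool_pos": TCP position; "tcp_rot": TCP orientation; "force": force on the tool from outside, world axes, zero at the start; "wrist_torque": the same for the moment, N m; "gripper_width": opening from 0.0 (shut) to 1.0 (fully open); "grasp_force": force on a finger pad.
Only numpy, scipy, OpenCV 4.12 (cv2) and the standard library are available. Lean on these libraries where they do the work, as an engineer would, in place of code of your own. Each camera call takes 0.05 s, during which the arm holds its last target. There are 200 camera calls.

## Task

Two outwardly identical steel cartridges hang in the wash rack: one is the magnet for the powder trap, the other a hollow blank, and only their weight tells them apart. Lift the left one right out of its hole, feel its weight and put it fully back, then lift the right one right out; fit the heavier of the two into the upright port of the pipe tee until its flange sits flat on the gasket, leaving the lighter one fully seated in its own hole in the rack. Finish still gripping the heavier one and pressing it gently down on the gasket, so that I can close the clamp; keep both cartridges upright, do not ram them against the tee, and leave the other things on the bench where they lie.

Things in the scene. Friction and masses are not known exactly. Their poses are not given: they have to be found in the camera images.
- cartridge_left: cartridge in the rack's left hole (+y side) at the start. Steel, closed, round about z: tube 34 mm across reaching 60 mm below the flange (nose tapers to 22 mm), flange 64 mm across and 6 mm thick, then a cylindrical grip 28 mm across, 44 mm tall. Origin: on the axis at the flange's underside; z up. 0.24 to 0.65 kg; the magnet is over 0.2 kg heavier than the blank, in either hole
- cartridge_right: the other cartridge, identical to look at, starts in the right hole of the rack (the rack's -y side). Same sizes and origin
- rack: wash rack, fixed: white nylon plate 96 x 236 x 12 mm on steel cheeks, top face 85 mm above the bench, two round through holes 40 mm across, 120 mm apart along its y axis; a cartridge hangs in a hole with its flange flat on the plate. Origin: on the bench under its centre; x away from the robot, y to its left hole, z up
- hole_left (a point): centre of the rack's left hole at the plate's top face; a seated cartridge has its origin here; z up
- hole_right (a point): centre of the rack's right hole at the plate's top face; z up
- housing: the trap, fixed: a steel pipe tee, horizontal pipe along its y axis (176 mm long, 64 mm end flanges) on a dark foot plate 90 x 150 mm, with an upright branch that has a 64 mm flange and a thin dark rubber gasket on top, 96 mm above the bench. Origin: on the bench under the branch; z up
- port (a point): centre of the port's mouth at the gasket's top face; the bore below is 40 mm in diameter and 86 mm deep, blind. A fitted cartridge has its origin here; z up
- tri_clamp: bystander: steel pipe clamp ring, 68 x 98 x 14 mm, lying flat near the tee; origin under its middle, as for the following
- gasket_ring: bystander: red seal ring, 92 mm across, 8 mm high
- spanner: bystander: small spanner 163 mm long, 6 mm high, along its y axis
- sachet_a: bystander: filled sachet 105 x 75 x 20 mm
- sachet_b: bystander: a like sachet
- dose_timer: bystander: small white timer, 62 x 66 x 20 mm
- jar: bystander: jar with a red cap, 44 mm across, 105 mm high
There are look-alikes about, which are no part of the job. Leave any turquoise or yellow look-alike of the cartridge_left alone.

How it is judged:
By the outcome, as a careful person would: the job done as asked, in the order asked, and still so for the second after the job is handed in, while the arm keeps its last pose, push and grip.
It also fails if it takes over 64 s, if anything falls off the work surface, if the arm or the gripper's body presses on something with over 40 N, if the wrist force passes 120 N, or if a joint passes its speed limit or range.

## Working session

There is one attempt and no reset: what is moved stays moved. The work goes in short steps, Python scripts to look and compute and a tool call to move; the robot and the scene stay as the last step left them, time stands still between calls to the robot, and variables do not carry over. Pictures are saved under pics/ and viewed, at most 10 in all, crops included, and the job is handed in when it is done.

Besides the shell and the picture viewer there is one more tool, called by a JSON object that holds its "api" and its "payload", one argument or row to a line. step_arm: Moves the arm, as the interface text tells. Its arguments: {"type":"object","properties":{"plan":{"type":"array","items":{"type":"array"}},"squeeze":{"type":"number"}},"required":["plan"]}

```bash
mkdir -p pics; cat > h.py <<'E'
import numpy as np, cv2
from station import env, imaging
from scipy.spatial.transform import Rotation as R
def world_pts(c, T=None):
    """HxWx3 world points from depth. T: world_from_cam"""
    K=c["camera_matrix"];k=c["k1"];H,W=c["range_z"].shape
    u,v=np.meshgrid(np.arange(W),np.arange(H))
    xd=(u-K[0,2])/K[0,0];yd=(v-K[1,2])/K[1,1]
    x,y=xd.copy(),yd.copy()
    for _ in range(15):
        f=1+k*(x*x+y*y);x=xd/f;y=yd/f
    z=c["range_z"]
    P=np.stack([x*z,-y*z,-z,np.ones_like(z)],-1)
    if T is None:T=np.linalg.inv(c["camera_from_world"])
    Q=(P@T.T)[...,:3];Q[z<=0]=np.nan
    return Q
def get(name):
    T=None
    if name=="wrist":
        o=env.get_obs();M=np.eye(4);M[:3,:3]=R.from_rotvec(o["tcp_rot"]).as_matrix();M[:3,3]=o["tool_pos"]
    c=imaging.read_camera(name)
    if name=="wrist":T=M@c["T_tool_cam"]
    return c,world_pts(c,T)
def save(c,f):cv2.imwrite("pics/"+f,c["img"][...,::-1])
E
python3 - <<'E'
from h import *
o=env.get_obs();print({k:np.round(v,3) for k,v in o.items()})
ims=[]
for n in("scene","top","wrist"):
    c,P=get(n);np.savez(f"{n}.npz",P=P,img=c["img"]);save(c,n+"0.png")
E
python3 -c "
import cv2,numpy as np
a=cv2.imread('pics/scene0.png');b=cv2.imread('pics/top0.png')
cv2.imwrite('pics/a.png',cv2.resize(a,(768,576)));cv2.imwrite('pics/b.png',cv2.resize(b,(768,576)))"
```

```text
{'time_s': np.float64(0.0), 'qpos': array([-1.319,  0.182,  1.608,  0.   ,  1.354, -0.206]), 'joint_velocities': array([ 0.   , -0.001,  0.001, -0.   ,  0.002, -0.001]), 'joint_efforts': array([ 2.0000e-03, -4.3386e+01, -3.4185e+01,  7.0000e-02,  3.8000e-02,
       -0.0000e+00]), 'tool_pos': array([ 0.254, -0.515,  0.249]), 'tcp_rot': array([-3.058, -0.712,  0.   ]), 'force': array([-0.23 , -0.558,  0.535]), 'wrist_torque': array([ 0.02 , -0.026,  0.005]), 'grasp_force': np.float64(0.0), 'gripper_width': np.float64(1.002)}
```

View pics/a.png

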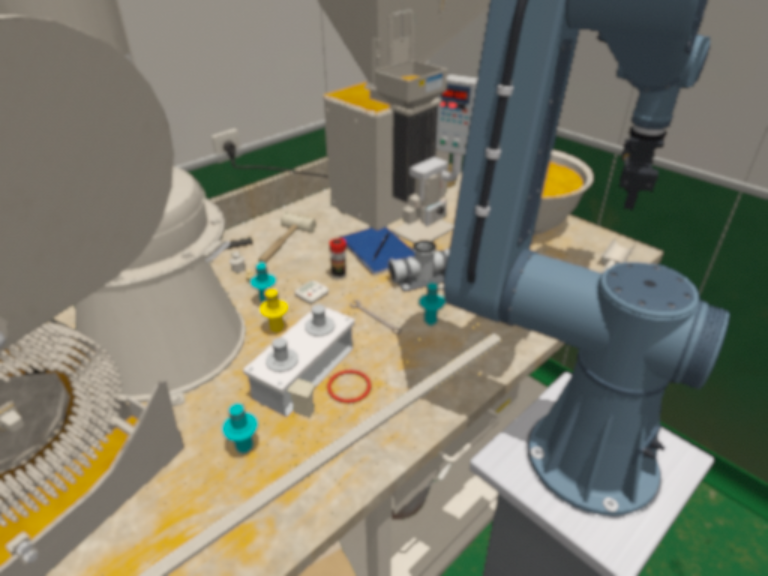

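View pics/b.png

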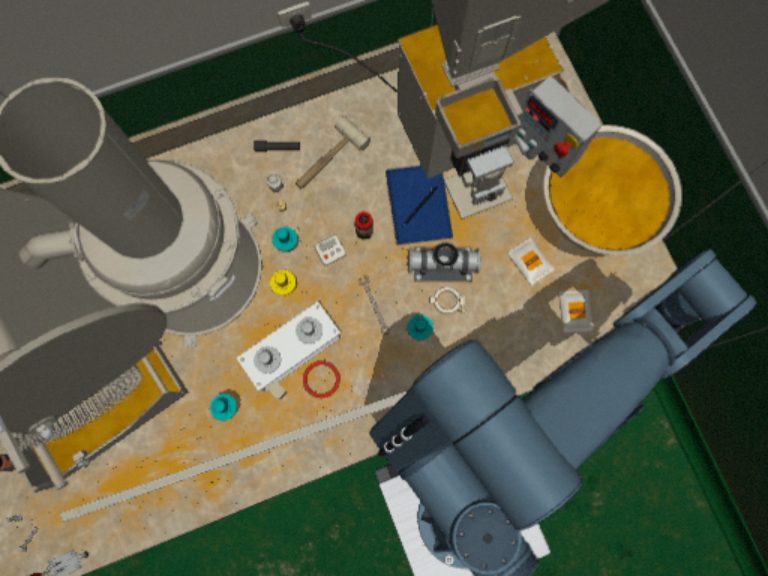

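The pictures show the rack at about (290,345) in the top view, with grips at (267,357) and (308,328). The tee branch is at (445,255). Turquoise and yellow look-alikes stand around them. Next I'll measure from the depth in both views.

```bash
python3 - <<'E'
from h import *
for n in("top","scene"):
    d=np.load(n+".npz");P=d["P"]
    s=1.5
    seeds={"top":{"L":(267,357),"R":(308,328),"T":(445,255),"tq":(419,327)},"scene":{"L":(281,348),"R":(320,314),"T":(425,250)}}[n]
    for k,(u,v) in seeds.items():
        u=int(u/s);v=int(v/s)
        Q=P[v-22:v+22,u-22:u+22].reshape(-1,3);I=d["img"][v-22:v+22,u-22:u+22].reshape(-1,3)
        print(n,k,np.round(P[v,u],4))
        for lo,hi in((.08,.0885),(.0885,.094),(.094,.1),(.1,.13),(.13,.136),(.136,.15)):
            m=(Q[:,2]>lo)&(Q[:,2]<hi)
            if m.sum()>8:
                q=Q[m];print("  z",lo,hi,m.sum(),"med z %.4f"%np.median(q[:,2]),"circ",np.round(cv2.minEnclosingCircle(q[:,:2].astype(np.float32))[0],4),"r %.4f"%cv2.minEnclosingCircle(q[:,:2].astype(np.float32))[1],"mean",np.round(q.mean(0),4))
    # rack plate
    Q=P.reshape(-1,3);c=d["img"].reshape(-1,3)
    m=(abs(Q[:,2]-.085)<.005)&(c.min(1)>180)
    q=Q[m]
    if len(q)>20: print("plate",len(q),np.median(q[:,2]),cv2.minAreaRect(q[:,:2].astype(np.float32)))
E
```

```text
top L [0.5115 0.2909 0.1324]
  z 0.08 0.0885 640 med z 0.0848 circ [0.5218 0.2805] r 0.0861 mean [0.5202 0.281  0.0847]
  z 0.0885 0.094 268 med z 0.0903 circ [0.5142 0.2713] r 0.0893 mean [0.5218 0.2826 0.0907]
  z 0.094 0.1 56 med z 0.0958 circ [0.5174 0.2839] r 0.0749 mean [0.5106 0.2959 0.0959]
  z 0.1 0.13 21 med z 0.1149 circ [0.5075 0.2992] r 0.0194 mean [0.507  0.2936 0.1147]
  z 0.13 0.136 33 med z 0.1334 circ [0.5163 0.2974] r 0.0138 mean [0.515  0.2978 0.1331]
  z 0.136 0.15 17 med z 0.1377 circ [0.5156 0.2977] r 0.0130 mean [0.5186 0.2986 0.1381]
top R [0.5434 0.1798 0.1282]
  z 0.08 0.0885 603 med z 0.0850 circ [0.541  0.1986] r 0.0877 mean [0.5391 0.1985 0.0848]
  z 0.0885 0.094 253 med z 0.0903 circ [0.5445 0.1995] r 0.0831 mean [0.5421 0.1948 0.0906]
  z 0.094 0.1 71 med z 0.0962 circ [0.5428 0.2005] r 0.0768 mean [0.5393 0.1826 0.0964]
  z 0.1 0.13 13 med z 0.1168 circ [0.5469 0.1748] r 0.0205 mean [0.5361 0.1789 0.1134]
  z 0.13 0.136 31 med z 0.1339 circ [0.5447 0.1805] r 0.0133 mean [0.5441 0.1809 0.1336]
  z 0.136 0.15 20 med z 0.1382 circ [0.5439 0.1804] r 0.013
[... 1409 characters left out ...]
med z 0.0963 circ [0.5363 0.1862] r 0.0170 mean [0.5337 0.1899 0.0965]
  z 0.1 0.13 68 med z 0.1159 circ [0.5222 0.2287] r 0.0643 mean [0.534  0.1917 0.1159]
  z 0.13 0.136 43 med z 0.1332 circ [0.542  0.1837] r 0.0148 mean [0.5414 0.1845 0.1332]
scene T [ 0.608  -0.212   0.0702]
  z 0.08 0.0885 38 med z 0.0846 circ [ 0.6413 -0.2511] r 0.1029 mean [ 0.6266 -0.2336  0.0844]
  z 0.0885 0.094 47 med z 0.0922 circ [ 0.6347 -0.2429] r 0.0984 mean [ 0.5923 -0.1936  0.0918]
  z 0.094 0.1 50 med z 0.0948 circ [ 0.5934 -0.1908] r 0.0308 mean [ 0.5936 -0.1906  0.0951]
plate 1215 0.08451335951370265 ((0.47747698426246643, 0.4450606107711792), (0.09852287918329239, 0.6563391089439392), 14.1367769241333)
```

```bash
cat >> h.py <<'E'
def rows(target,yaw_x,n,grip,show=True):
    """rows for straight move to TCP target, tool straight down with tool x at yaw_x deg"""
    o=env.get_obs();r0=R.from_rotvec(o["tcp_rot"]);p=np.array(o["tool_pos"])
    a=np.radians(yaw_x)/2;r1=R.from_rotvec(np.pi*np.array([np.cos(a),np.sin(a),0]))
    dv=(r0.inv()*r1).as_rotvec()/n
    d=(np.array(target)-p)/n;r=r0;out=[]
    for i in range(n):
        t=r.inv().apply(d)/.025; r=r*R.from_rotvec(dv)
        out.append([list(np.round(dv/np.radians(6),2)+0.),list(np.round(t,2)+0.),grip])
    if show:
        for i in range(0,n,12):print(str(out[i:i+12]).replace("np.float64(","").replace(")",""))
    return out
E
python3 - <<'E'
from h import *
P=np.load("top.npz")["P"].reshape(-1,3);S=np.load("scene.npz")["P"].reshape(-1,3)
Q=np.r_[P,S]
for nm,c in(("L",(.515,.2976)),("R",(.5445,.1813)),("T",(.595,-.195)),("mid",(.57,0.))):
    m=(np.hypot(Q[:,0]-c[0],Q[:,1]-c[1])<.2)&(Q[:,2]>.12)&(Q[:,2]<.5)
    H=Q[m]; 
    if len(H): print(nm,[ (tuple(np.round(np.floor(H[H[:,2]>=0][:, :2]/.05)[i]*.05,2)),) for i in []]);b={}
    for h in H:
        k=tuple(np.round(np.floor(h[:2]/.05)*.05,2).tolist());b.setdefault(k,[]).append(round(float(h[2]),2))
    print(nm,{k:max(v) for k,v in b.items() if len(v)>3})
rows((.5151,.2976,.25),104.17,36,88)
E
```

```text
L []
L {(0.7, 0.3): 0.38, (0.7, 0.25): 0.3, (0.7, 0.35): 0.38, (0.65, 0.3): 0.37, (0.65, 0.25): 0.29, (0.65, 0.35): 0.38, (0.65, 0.4): 0.36, (0.6, 0.3): 0.29, (0.55, 0.15): 0.14, (0.55, 0.4): 0.5, (0.5, 0.15): 0.14, (0.55, 0.45): 0.5, (0.5, 0.45): 0.5, (0.5, 0.25): 0.14, (0.5, 0.3): 0.14, (0.6, 0.35): 0.29, (0.6, 0.4): 0.29, (0.45, 0.3): 0.13}
R []
R {(0.7, 0.25): 0.3, (0.65, 0.25): 0.29, (0.7, 0.3): 0.29, (0.65, 0.3): 0.3, (0.6, 0.3): 0.29, (0.55, 0.15): 0.14, (0.5, 0.15): 0.14, (0.5, 0.25): 0.14, (0.5, 0.3): 0.14, (0.45, 0.3): 0.13}
T []
T {(0.75, -0.25): 0.48, (0.75, -0.3): 0.45, (0.75, -0.35): 0.45, (0.7, -0.35): 0.47, (0.7, -0.3): 0.48, (0.7, -0.4): 0.47, (0.7, -0.25): 0.48, (0.65, -0.4): 0.47, (0.65, -0.35): 0.48, (0.65, -0.3): 0.48, (0.65, -0.25): 0.48}
mid []
mid {(0.55, 0.15): 0.14, (0.5, 0.15): 0.14}
[[[0.0, 0.0, -0.36], [0.66, -0.68, 0.0], 88], [[0.0, 0.0, -0.36], [0.68, -0.66, 0.0], 88], [[0.0, 0.0, -0.36], [0.71, -0.63, 0.0], 88], [[0.0, 0.0, -0.36], [0.73, -0.6, 0.0], 88], [[0.0, 0.0, -0.36], [0.75, -0.58, 0.0], 88], [[0.0, 0.0, -0.36], [0.78, -0.55, 0.0], 88], [[0.0, 0
[... 625 characters left out ...]
0, 0.0, -0.36], [0.95, -0.04, 0.0], 88], [[0.0, 0.0, -0.36], [0.95, -0.01, 0.0], 88], [[0.0, 0.0, -0.36], [0.95, 0.03, 0.0], 88], [[0.0, 0.0, -0.36], [0.95, 0.06, 0.0], 88]]
[[[0.0, 0.0, -0.36], [0.94, 0.1, 0.0], 88], [[0.0, 0.0, -0.36], [0.94, 0.13, 0.0], 88], [[0.0, 0.0, -0.36], [0.93, 0.17, 0.0], 88], [[0.0, 0.0, -0.36], [0.93, 0.21, 0.0], 88], [[0.0, 0.0, -0.36], [0.92, 0.24, 0.0], 88], [[0.0, 0.0, -0.36], [0.91, 0.27, 0.0], 88], [[0.0, 0.0, -0.36], [0.9, 0.31, 0.0], 88], [[0.0, 0.0, -0.36], [0.88, 0.34, 0.0], 88], [[0.0, 0.0, -0.36], [0.87, 0.38, 0.0], 88], [[0.0, 0.0, -0.36], [0.86, 0.41, 0.0], 88], [[0.0, 0.0, -0.36], [0.84, 0.44, 0.0], 88], [[0.0, 0.0, -0.36], [0.82, 0.47, 0.0], 88]]
```

```bash
python3 - <<'E'
from h import *
Q=np.r_[np.load("top.npz")["P"].reshape(-1,3),np.load("scene.npz")["P"].reshape(-1,3)]
Q=Q[np.isfinite(Q[:,0])]
for nm,c in(("L",(.515,.2976)),("R",(.5445,.1813)),("T",(.595,-.195))):
    m=(np.hypot(Q[:,0]-c[0],Q[:,1]-c[1])<.25)&(Q[:,2]>.145)&(Q[:,2]<.6)&(Q[:,0]>.4);H=Q[m]
    for b in(-76,-60,-45,-30,-15,0,14,30,45,60,75):
        u=np.array([np.cos(np.radians(b)),np.sin(np.radians(b))]);d=H[:,:2]-c
        a=np.maximum(abs(d@u)-.0935,0);w=np.maximum(abs(d@[-u[1],u[0]])-.0375,0);g=np.hypot(a,w);i=g.argmin()
        print(nm,"tool y at",b,"gap %.3f"%g[i],np.round(H[i],3))
E
```

```text
L tool y at -76 gap 0.037 [0.568 0.393 0.579]
L tool y at -60 gap 0.056 [0.568 0.393 0.579]
L tool y at -45 gap 0.064 [0.663 0.29  0.28 ]
L tool y at -30 gap 0.045 [0.654 0.305 0.28 ]
L tool y at -15 gap 0.033 [0.647 0.319 0.28 ]
L tool y at 0 gap 0.033 [0.638 0.348 0.281]
L tool y at 14 gap 0.034 [0.578 0.387 0.571]
L tool y at 30 gap 0.011 [0.578 0.387 0.571]
L tool y at 45 gap 0.011 [0.572 0.388 0.564]
L tool y at 60 gap 0.013 [0.572 0.388 0.564]
L tool y at 75 gap 0.008 [0.573 0.387 0.568]
R tool y at -76 gap 0.096 [0.647 0.319 0.28 ]
R tool y at -60 gap 0.115 [0.573 0.387 0.568]
R tool y at -45 gap 0.123 [0.663 0.29  0.28 ]
R tool y at -30 gap 0.115 [0.675 0.282 0.28 ]
R tool y at -15 gap 0.094 [0.675 0.282 0.28 ]
R tool y at 0 gap 0.073 [0.675 0.282 0.28 ]
R tool y at 14 gap 0.062 [0.663 0.29  0.28 ]
R tool y at 30 gap 0.063 [0.663 0.29  0.28 ]
R tool y at 45 gap 0.067 [0.663 0.29  0.28 ]
R tool y at 60 gap 0.061 [0.663 0.29  0.28 ]
R tool y at 75 gap 0.064 [0.663 0.29  0.28 ]
T tool y at -76 gap 0.035 [ 0.689 -0.272  0.467]
T tool y at -60 gap 0.017 [ 0.691 -0.259  0.462]
T tool y at -45 gap 0.005 [ 0.693 -0.236  0.474]
T tool y at -30 gap 0.009 [ 0.692 -0.231  0.468]
T tool y at -15 gap 0.010 [ 0.692 -0.231  0.468]
T tool y at 0 gap 0.004 [ 0.692 -0.231  0.468]
T tool y at 14 gap 0.018 [ 0.697 -0.227  0.427]
T tool y at 30 gap 0.041 [ 0.697 -0.227  0.427]
T tool y at 45 gap 0.057 [ 0.692 -0.231  0.468]
T tool y at 60 gap 0.065 [ 0.692 -0.231  0.468]
T tool y at 75 gap 0.066 [ 0.692 -0.231  0.468]
```

```bash
python3 -c "
from h import *
rows((.5151,.2976,.25),30,28,88)" | cut -c1-400
```

```text
[[[0.0, 0.0, -0.02], [0.85, -0.88, 0.0], 88], [[0.0, 0.0, -0.02], [0.85, -0.88, 0.0], 88], [[0.0, 0.0, -0.02], [0.85, -0.87, 0.0], 88], [[0.0, 0.0, -0.02], [0.85, -0.87, 0.0], 88], [[0.0, 0.0, -0.02], [0.86, -0.87, 0.0], 88], [[0.0, 0.0, -0.02], [0.86, -0.87, 0.0], 88], [[0.0, 0.0, -0.02], [0.86, -0.86, 0.0], 88], [[0.0, 0.0, -0.02], [0.86, -0.86, 0.0], 88], [[0.0, 0.0, -0.02], [0.86, -0.86, 0.0],
[[[0.0, 0.0, -0.02], [0.87, -0.85, 0.0], 88], [[0.0, 0.0, -0.02], [0.87, -0.85, 0.0], 88], [[0.0, 0.0, -0.02], [0.88, -0.85, 0.0], 88], [[0.0, 0.0, -0.02], [0.88, -0.85, 0.0], 88], [[0.0, 0.0, -0.02], [0.88, -0.84, 0.0], 88], [[0.0, 0.0, -0.02], [0.88, -0.84, 0.0], 88], [[0.0, 0.0, -0.02], [0.88, -0.84, 0.0], 88], [[0.0, 0.0, -0.02], [0.89, -0.84, 0.0], 88], [[0.0, 0.0, -0.02], [0.89, -0.84, 0.0],
[[[0.0, 0.0, -0.02], [0.9, -0.83, 0.0], 88], [[0.0, 0.0, -0.02], [0.9, -0.83, 0.0], 88], [[0.0, 0.0, -0.02], [0.9, -0.82, 0.0], 88], [[0.0, 0.0, -0.02], [0.9, -0.82, 0.0], 88]]
```

{"api": "step_arm", "payload": {
  "plan": [
    [[0,0,-0.02],[0.85,-0.88,0],88],
    [[0,0,-0.02],[0.85,-0.88,0],88],
    [[0,0,-0.02],[0.85,-0.87,0],88],
    [[0,0,-0.02],[0.85,-0.87,0],88],
    [[0,0,-0.02],[0.86,-0.87,0],88],
    [[0,0,-0.02],[0.86,-0.87,0],88],
    [[0,0,-0.02],[0.86,-0.86,0],88],
    [[0,0,-0.02],[0.86,-0.86,0],88],
    [[0,0,-0.02],[0.86,-0.86,0],88],
    [[0,0,-0.02],[0.87,-0.86,0],88],
    [[0,0,-0.02],[0.87,-0.86,0],88],
    [[0,0,-0.02],[0.87,-0.85,0],88]
  ]
}}

```text
time_s: 1.35
tool_pos: [0.3666, -0.1663, 0.2496]
tcp_rot: [-3.05, -0.751, 0.0]
force: [0.7, -0.3, 0.3]
gripper_width: 0.994
grasp_force: 0.0
```

{"api": "step_arm", "payload": {
  "plan": [
    [[0,0,-0.02],[0.87,-0.85,0],88],
    [[0,0,-0.02],[0.87,-0.85,0],88],
    [[0,0,-0.02],[0.88,-0.85,0],88],
    [[0,0,-0.02],[0.88,-0.85,0],88],
    [[0,0,-0.02],[0.88,-0.84,0],88],
    [[0,0,-0.02],[0.88,-0.84,0],88],
    [[0,0,-0.02],[0.88,-0.84,0],88],
    [[0,0,-0.02],[0.89,-0.84,0],88],
    [[0,0,-0.02],[0.89,-0.84,0],88],
    [[0,0,-0.02],[0.5,-0.5,0],88],
    [[0,0,-0.02],[0.2,-0.2,0],88],
    [[0,0,-0.02],[0,0,0],88]
  ]
}}

```text
time_s: 2.55
tool_pos: [0.4582, 0.1176, 0.2494]
tcp_rot: [-3.04, -0.792, 0.001]
force: [1.2, -0.2, -0.5]
gripper_width: 1.002
grasp_force: 0.0
```

```bash
python3 - <<'E'
from h import *
c,P=get("wrist");np.savez("w1.npz",P=P,img=c["img"]);save(c,"w1.png")
o=env.get_obs();print(o["tool_pos"],o["tcp_rot"],o["force"],o["time_s"]);print(np.round(c["T_tool_cam"],3))
E
```

```text
[0.45816362 0.11697902 0.2494621 ] [ 3.04024858e+00  7.90816619e-01 -1.13175060e-03] [-0.30072081  0.03026937  0.52236891] 2.6
[[-0.     0.965  0.261  0.067]
 [ 1.     0.     0.001 -0.   ]
 [ 0.001  0.261 -0.965 -0.135]
 [ 0.     0.     0.     1.   ]]
```

View pics/w1.png

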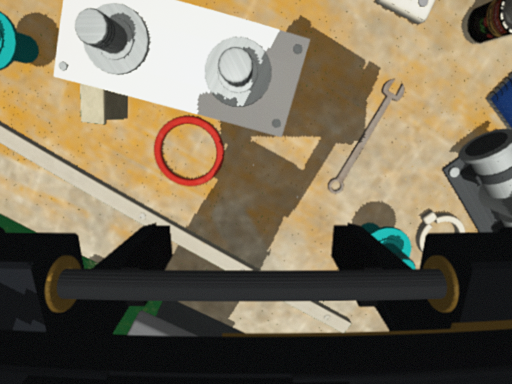

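The wrist view shows the left grip at (97,28), the right grip at (237,66), and the red ring clear of the rack at (188,150). I'll measure the grip tops from this view too.

```bash
python3 - <<'E'
from h import *
P=np.load("w1.npz")["P"]
for k,(u,v) in {"L":(97,28),"R":(237,66)}.items():
    Q=P[max(0,v-60):v+60,max(0,u-70):u+70].reshape(-1,3)
    for lo,hi in((.08,.0875),(.0895,.094),(.1305,.14)):
        q=Q[(Q[:,2]>lo)&(Q[:,2]<hi)]
        if len(q)>8:
            c,r=cv2.minEnclosingCircle(q[:,:2].astype(np.float32));print(k,lo,len(q),"z %.4f"%np.median(q[:,2]),np.round(c,4),round(r,4),np.round(q.mean(0),4))
rows((.5151,.2976,.20),30,8,88)
E
```

```text
L 0.08 5275 z 0.0852 [0.5095 0.3031] 0.0672 [0.5063 0.298  0.0852]
L 0.0895 2060 z 0.0912 [0.5148 0.2972] 0.0322 [0.5155 0.2901 0.0914]
L 0.1305 1030 z 0.1348 [0.5149 0.2973] 0.0148 [0.5145 0.2958 0.1346]
R 0.08 9707 z 0.0851 [0.5442 0.1919] 0.0783 [0.5447 0.1924 0.0851]
R 0.0895 2365 z 0.0911 [0.5553 0.1709] 0.0477 [0.5428 0.1796 0.0912]
R 0.1305 1024 z 0.1348 [0.5433 0.1813] 0.0146 [0.5432 0.1809 0.1347]
[[[0.0, 0.0, -0.02], [0.69, -0.65, 0.25], 88], [[0.0, 0.0, -0.02], [0.69, -0.65, 0.25], 88], [[0.0, 0.0, -0.02], [0.69, -0.65, 0.25], 88], [[0.0, 0.0, -0.02], [0.69, -0.65, 0.25], 88], [[0.0, 0.0, -0.02], [0.69, -0.64, 0.25], 88], [[0.0, 0.0, -0.02], [0.69, -0.64, 0.25], 88], [[0.0, 0.0, -0.02], [0.7, -0.64, 0.25], 88], [[0.0, 0.0, -0.02], [0.7, -0.64, 0.25], 88]]
```

{"api": "step_arm", "payload": {
  "plan": [
    [[0,0,-0.02],[0.69,-0.65,0.25],88],
    [[0,0,-0.02],[0.69,-0.65,0.25],88],
    [[0,0,-0.02],[0.69,-0.65,0.25],88],
    [[0,0,-0.02],[0.69,-0.65,0.25],88],
    [[0,0,-0.02],[0.69,-0.64,0.25],88],
    [[0,0,-0.02],[0.69,-0.64,0.25],88],
    [[0,0,-0.02],[0.7,-0.64,0.25],88],
    [[0,0,-0.02],[0.7,-0.64,0.25],88],
    [[0,0,0],[0,0,0],88],
    [[0,0,0],[0,0,0],88],
    [[0,0,0],[0,0,0],88]
  ]
}}

```text
time_s: 3.7
tool_pos: [0.5154, 0.2963, 0.2]
tcp_rot: [3.034, 0.813, -0.0]
force: [1.3, -0.2, 0.6]
gripper_width: 0.996
grasp_force: 0.0
```

```bash
python3 - <<'E'
from h import *
o=env.get_obs();print(o["tool_pos"],o["tcp_rot"],o["force"],o["qpos"])
rows((.5149,.2973,.107),30,6,88)
E
```

```text
[0.51540622 0.29629466 0.19998328] [ 3.03411880e+00  8.13071430e-01 -1.77883416e-04] [ 1.25921812 -0.16508225  0.58885724] [ 3.22485269e-01  2.70877179e-01  1.60300582e+00 -4.32629044e-04
  1.26784823e+00  1.36976164e+00]
[[[0.0, 0.0, 0.0], [0.0, -0.01, 0.62], 88], [[0.0, 0.0, 0.0], [0.0, -0.01, 0.62], 88], [[0.0, 0.0, 0.0], [0.0, -0.01, 0.62], 88], [[0.0, 0.0, 0.0], [0.0, -0.01, 0.62], 88], [[0.0, 0.0, 0.0], [0.0, -0.01, 0.62], 88], [[0.0, 0.0, 0.0], [0.0, -0.01, 0.62], 88]]
```

{"api": "step_arm", "payload": {
  "plan": [
    [[0,0,0],[0,-0.01,0.62],88],
    [[0,0,0],[0,-0.01,0.62],88],
    [[0,0,0],[0,-0.01,0.62],88],
    [[0,0,0],[0,-0.01,0.62],88],
    [[0,0,0],[0,-0.01,0.62],88],
    [[0,0,0],[0,-0.01,0.62],88],
    [[0,0,0],[0,0,0],88],
    [[0,0,0],[0,0,0],88]
  ]
}}

```text
time_s: 4.5
tool_pos: [0.5144, 0.299, 0.1062]
tcp_rot: [3.034, 0.815, -0.001]
force: [0.1, -0.2, 0.3]
gripper_width: 0.994
grasp_force: 0.0
```

{"api": "step_arm", "payload": {
  "plan": [
    [[0,0,0],[0,0,0],60],
    [[0,0,0],[0,0,0],40],
    [[0,0,0],[0,0,0],24],
    [[0,0,0],[0,0,0],20],
    [[0,0,0],[0,0,0],20],
    [[0,0,0],[0,0,0],20],
    [[0,0,0],[0,0,0],20],
    [[0,0,0],[0,0,0],20]
  ],
  "squeeze": 40
}}

```text
time_s: 5.3
tool_pos: [0.5148, 0.2987, 0.1067]
tcp_rot: [3.033, 0.815, 0.0]
force: [-0.1, -1.0, 0.0]
gripper_width: 0.304
grasp_force: 40.0
```

```bash
python3 - <<'E'
from h import *
o=env.get_obs();print(o["time_s"],o["tool_pos"],o["tcp_rot"],o["force"],o["wrist_torque"],o["gripper_width"]*88,o["grasp_force"])
E
```

```text
5.3 [0.514797   0.29865175 0.1067171 ] [3.03337283e+00 8.14891435e-01 3.19958027e-04] [-0.0987555 -1.0438001  0.0220062] [-0.25160588 -0.04470545  0.03195593] 26.719259231644095 40.03513687639497
```

{"api": "step_arm", "payload": {
  "plan": [
    [[0,0,0],[0,0,-0.1],20],
    [[0,0,0],[0,0,-0.3],20],
    [[0,0,0],[0,0,-0.5],20],
    [[0,0,0],[0,0,-0.5],20],
    [[0,0,0],[0,0,-0.5],20],
    [[0,0,0],[0,0,-0.5],20],
    [[0,0,0],[0,0,-0.5],20],
    [[0,0,0],[0,0,-0.4],20],
    [[0,0,0],[0,0,-0.1],20],
    [[0,0,0],[0,0,0],20],
    [[0,0,0],[0,0,0],20],
    [[0,0,0],[0,0,0],20]
  ]
}}

```text
time_s: 6.5
tool_pos: [0.5141, 0.2988, 0.1908]
tcp_rot: [3.034, 0.815, -0.003]
force: [1.1, -0.9, -5.5]
gripper_width: 0.305
grasp_force: 40.0
```

{"api": "step_arm", "payload": {
  "plan": [
    [[0,0,0],[0,0,0],20],
    [[0,0,0],[0,0,0],20],
    [[0,0,0],[0,0,0],20],
    [[0,0,0],[0,0,0],20],
    [[0,0,0],[0,0,0],20]
  ]
}}

```text
time_s: 7.0
tool_pos: [0.5146, 0.299, 0.1917]
tcp_rot: [-3.034, -0.815, 0.0]
force: [0.5, 0.3, -6.4]
gripper_width: 0.305
grasp_force: 40.0
```

```bash
python3 - <<'E'
from h import *
F=[]
for i in range(3):
    c,P=get("wrist");o=env.get_obs();F.append(o["force"])
print(np.round(F,2));print(o["time_s"],o["tool_pos"],o["tcp_rot"],o["wrist_torque"],o["gripper_width"]*88,o["grasp_force"],o["joint_efforts"])
c,P=get("scene");cv2.imwrite("pics/s2.png",cv2.resize(c["img"][180:320,130:300,::-1],None,fx=3,fy=3))
E
```

```text
[[-0.08 -0.56 -5.03]
 [-1.28  0.14 -5.2 ]
 [ 0.06 -1.12 -6.73]]
7.15 [0.51460572 0.29897073 0.19173653] [-3.03403304e+00 -8.14947084e-01 -1.62917872e-05] [-0.00512821 -0.03152653 -0.00777036] 26.92081555333413 40.00041493331082 [-1.80705407e-03 -5.02792668e+01 -3.54510355e+01  2.71473569e-02
 -6.66966406e-02  2.26963301e-07]
```

View pics/s2.png

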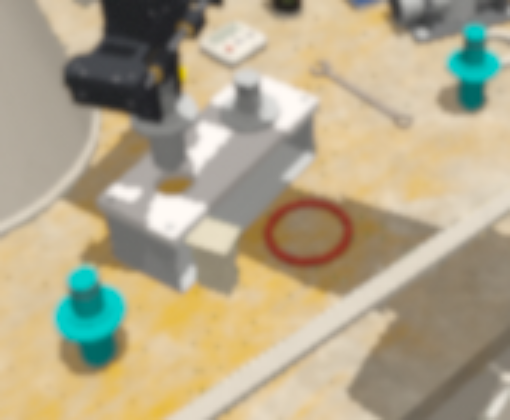

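The cropped view shows the left cartridge hanging clear of its hole. It weighs about 0.58 kg, so it is probably the magnet. Now I'll put it back.

{"api": "step_arm", "payload": {
  "plan": [
    [[0,0,0],[0,0,0.2],20],
    [[0,0,0],[0,0,0.5],20],
    [[0,0,0],[0,0,0.5],20],
    [[0,0,0],[0,0,0.5],20],
    [[0,0,0],[0,0,0.5],20],
    [[0,0,0],[0,0,0.5],20],
    [[0,0,0],[0,0,0.3],20],
    [[0,0,0],[0,0,0.2],20],
    [[0,0,0],[0,0,0.1],20],
    [[0,0,0],[0,0,0.1],20],
    [[0,0,0],[0,0,0.02],20],
    [[0,0,0],[0,0,0],20]
  ]
}}

```text
time_s: 8.4
tool_pos: [0.515, 0.2991, 0.1067]
tcp_rot: [-3.034, -0.815, -0.002]
force: [1.2, 0.1, -5.8]
gripper_width: 0.306
grasp_force: 40.0
```

{"api": "step_arm", "payload": {
  "plan": [
    [[0,0,0],[0,0,0],20],
    [[0,0,0],[0,0,0],20]
  ]
}}

```text
time_s: 8.6
tool_pos: [0.515, 0.2991, 0.1067]
tcp_rot: [-3.034, -0.815, -0.002]
force: [1.0, -0.8, -3.2]
gripper_width: 0.302
grasp_force: 40.0
```

Still partly carried; lower slightly, then release.

{"api": "step_arm", "payload": {
  "plan": [
    [[0,0,0],[0,0,0.02],20],
    [[0,0,0],[0,0,0.02],20],
    [[0,0,0],[0,0,0],20],
    [[0,0,0],[0,0,0],20]
  ]
}}

```text
time_s: 9.0
tool_pos: [0.515, 0.2991, 0.1067]
tcp_rot: [3.034, 0.815, 0.002]
force: [-4.0, -2.1, 6.6]
gripper_width: 0.311
grasp_force: 40.0
```

{"api": "step_arm", "payload": {
  "plan": [
    [[0,0,0],[0,0,0],30],
    [[0,0,0],[0,0,0],34],
    [[0,0,0],[0,0,0],45],
    [[0,0,0],[0,0,0],60],
    [[0,0,0],[0,0,0],80],
    [[0,0,0],[0,0,0],88],
    [[0,0,0],[0,0,0],88],
    [[0,0,0],[0,0,-0.7],88],
    [[0,0,0],[0,0,-1],88],
    [[0,0,0],[0,0,-1],88],
    [[0,0,0],[0,0,-1],88],
    [[0,0,0],[0,0,0],88]
  ]
}}

```text
time_s: 10.2
tool_pos: [0.5168, 0.2998, 0.2018]
tcp_rot: [-3.033, -0.815, -0.011]
force: [0.2, 0.6, 0.5]
gripper_width: 0.999
grasp_force: 0.0
```

```bash
python3 - <<'E'
from h import *
o=env.get_obs();print(o["time_s"],o["tool_pos"],o["tcp_rot"],o["force"])
c,P=get("wrist");save(c,"w3.png")
Q=P[P[...,2]>.1305]
Q=P.reshape(-1,3)
for n,x in(("L",(.5149,.2973)),("R",(.5437,.1811))):
    q=Q[(np.hypot(Q[:,0]-x[0],Q[:,1]-x[1])<.03)&(Q[:,2]>.125)&(Q[:,2]<.15)]
    if len(q)>8: print(n,len(q),np.median(q[:,2]),cv2.minEnclosingCircle(q[:,:2].astype(np.float32)))
rows((.5437,.1811,.19),30,6,88)
E
```

```text
10.2 [0.5168131  0.29982453 0.20182725] [-3.03349255 -0.81505572 -0.01141604] [0.17456375 0.55476369 0.54477391]
L 1122 0.1347438269376997 ((0.5139616131782532, 0.29920342564582825), 0.014259250834584236)
R 721 0.13449943751644416 ((0.5448235273361206, 0.18213827908039093), 0.013923686929047108)
[[[0.0, -0.01, 0.0], [-0.23, 0.78, 0.06], 88], [[0.0, -0.01, 0.0], [-0.23, 0.78, 0.06], 88], [[0.0, -0.01, 0.0], [-0.23, 0.78, 0.06], 88], [[0.0, -0.01, 0.0], [-0.23, 0.78, 0.06], 88], [[0.0, -0.01, 0.0], [-0.23, 0.78, 0.06], 88], [[0.0, -0.01, 0.0], [-0.23, 0.78, 0.06], 88]]
```

{"api": "step_arm", "payload": {
  "plan": [
    [[0,0,0],[-0.23,0.78,0],88],
    [[0,0,0],[-0.23,0.78,0],88],
    [[0,0,0],[-0.23,0.78,0.1],88],
    [[0,0,0],[-0.23,0.78,0.1],88],
    [[0,0,0],[-0.23,0.78,0.1],88],
    [[0,0,0],[-0.23,0.78,0.1],88],
    [[0,0,0],[0,0,0],88],
    [[0,0,0],[0,0,0],88],
    [[0,0,0],[0,0,0],88]
  ]
}}

```text
time_s: 11.15
tool_pos: [0.5428, 0.1811, 0.187]
tcp_rot: [-3.033, -0.815, 0.002]
force: [0.1, -0.2, 0.4]
gripper_width: 1.001
grasp_force: 0.0
```

```bash
python3 - <<'E'
from h import *
o=env.get_obs();print(o["tool_pos"],o["force"])
rows((.5442,.1816,.1067),30,6,88)
E
```

```text
[0.54280502 0.18111645 0.1870228 ] [ 0.05522722 -0.20673404  0.39857193]
[[[0.0, 0.0, 0.0], [0.01, 0.0, 0.54], 88], [[0.0, 0.0, 0.0], [0.01, 0.0, 0.54], 88], [[0.0, 0.0, 0.0], [0.01, 0.0, 0.54], 88], [[0.0, 0.0, 0.0], [0.01, 0.0, 0.54], 88], [[0.0, 0.0, 0.0], [0.01, 0.0, 0.54], 88], [[0.0, 0.0, 0.0], [0.01, 0.0, 0.54], 88]]
```

{"api": "step_arm", "payload": {
  "plan": [
    [[0,0,0],[0.01,0,0.54],88],
    [[0,0,0],[0.01,0,0.54],88],
    [[0,0,0],[0.01,0,0.54],88],
    [[0,0,0],[0.01,0,0.54],88],
    [[0,0,0],[0.01,0,0.54],88],
    [[0,0,0],[0.01,0,0.5],88],
    [[0,0,0],[0,0,0],88],
    [[0,0,0],[0,0,0],88]
  ]
}}

```text
time_s: 11.95
tool_pos: [0.5446, 0.1811, 0.1074]
tcp_rot: [-3.034, -0.815, 0.001]
force: [0.5, -0.2, 1.2]
gripper_width: 1.0
grasp_force: 0.0
```

{"api": "step_arm", "payload": {
  "plan": [
    [[0,0,0],[0,0,0],60],
    [[0,0,0],[0,0,0],40],
    [[0,0,0],[0,0,0],24],
    [[0,0,0],[0,0,0],20],
    [[0,0,0],[0,0,0],20],
    [[0,0,0],[0,0,0],20],
    [[0,0,0],[0,0,0],20],
    [[0,0,0],[0,0,0],20]
  ],
  "squeeze": 40
}}

```text
time_s: 12.75
tool_pos: [0.5447, 0.1812, 0.1077]
tcp_rot: [3.034, 0.815, -0.0]
force: [-0.0, -0.0, 0.4]
gripper_width: 0.306
grasp_force: 40.0
```

{"api": "step_arm", "payload": {
  "plan": [
    [[0,0,0],[0,0,-0.1],20],
    [[0,0,0],[0,0,-0.3],20],
    [[0,0,0],[0,0,-0.5],20],
    [[0,0,0],[0,0,-0.5],20],
    [[0,0,0],[0,0,-0.5],20],
    [[0,0,0],[0,0,-0.5],20],
    [[0,0,0],[0,0,-0.5],20],
    [[0,0,0],[0,0,-0.4],20],
    [[0,0,0],[0,0,-0.1],20],
    [[0,0,0],[0,0,0],20],
    [[0,0,0],[0,0,0],20],
    [[0,0,0],[0,0,0],20]
  ]
}}

```text
time_s: 13.95
tool_pos: [0.5441, 0.1811, 0.1918]
tcp_rot: [-3.034, -0.815, 0.002]
force: [-0.0, -0.3, -2.4]
gripper_width: 0.306
grasp_force: 40.0
```

{"api": "step_arm", "payload": {
  "plan": [
    [[0,0,0],[0,0,0],20],
    [[0,0,0],[0,0,0],20],
    [[0,0,0],[0,0,0],20],
    [[0,0,0],[0,0,0],20],
    [[0,0,0],[0,0,0],20]
  ]
}}

```text
time_s: 14.45
tool_pos: [0.5446, 0.1812, 0.1927]
tcp_rot: [3.034, 0.815, -0.0]
force: [0.5, 0.1, -2.1]
gripper_width: 0.306
grasp_force: 40.0
```

```bash
python3 - <<'E'
from h import *
F=[]
for i in range(4):
    c,P=get("wrist");o=env.get_obs();F.append(o["force"])
print(np.round(F,2));print(o["time_s"],o["tool_pos"],o["tcp_rot"],o["gripper_width"]*88,o["grasp_force"])
# port measurement from here
i=c["img"];save(c,"w4.png")
E
```

```text
[[-0.17 -0.01 -3.16]
 [-0.15 -0.05 -2.41]
 [-0.03  0.19 -3.81]
 [-0.85 -0.36 -2.03]]
14.65 [0.5446486  0.18119846 0.19273512] [-3.03402644e+00 -8.14972852e-01  2.22518248e-06] 26.88315435440054 39.99999135732651
```

View pics/w4.png

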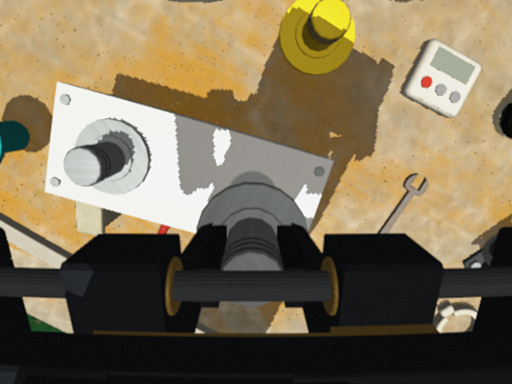

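The wrist view shows the right cartridge held out of the rack and the left one seated at (100,158). The right one weighs about 0.27 kg against 0.58 kg for the left, so the left is the magnet. I'll put the right one back.

{"api": "step_arm", "payload": {
  "plan": [
    [[0,0,0],[0,0,0.2],20],
    [[0,0,0],[0,0,0.5],20],
    [[0,0,0],[0,0,0.5],20],
    [[0,0,0],[0,0,0.5],20],
    [[0,0,0],[0,0,0.5],20],
    [[0,0,0],[0,0,0.5],20],
    [[0,0,0],[0,0,0.3],20],
    [[0,0,0],[0,0,0.2],20],
    [[0,0,0],[0,0,0.1],20],
    [[0,0,0],[0,0,0.1],20],
    [[0,0,0],[0,0,0.02],20],
    [[0,0,0],[0,0,0.02],20]
  ]
}}

```text
time_s: 15.85
tool_pos: [0.5451, 0.1813, 0.1077]
tcp_rot: [3.034, 0.815, 0.002]
force: [-2.9, -0.8, 5.8]
gripper_width: 0.307
grasp_force: 40.0
```

{"api": "step_arm", "payload": {
  "plan": [
    [[0,0,0],[0,0,0.01],20],
    [[0,0,0],[0,0,0],20],
    [[0,0,0],[0,0,0],20]
  ]
}}

```text
time_s: 16.15
tool_pos: [0.5451, 0.1813, 0.1077]
tcp_rot: [3.034, 0.815, 0.002]
force: [-2.7, -0.9, 3.9]
gripper_width: 0.307
grasp_force: 40.0
```

{"api": "step_arm", "payload": {
  "plan": [
    [[0,0,0],[0,0,0],30],
    [[0,0,0],[0,0,0],34],
    [[0,0,0],[0,0,0],45],
    [[0,0,0],[0,0,0],60],
    [[0,0,0],[0,0,0],80],
    [[0,0,0],[0,0,0],88],
    [[0,0,0],[0,0,0],88],
    [[0,0,0],[0,0,-0.7],88],
    [[0,0,0],[0,0,-1],88],
    [[0,0,0],[0,0,-1],88],
    [[0,0,0],[0,0,-1],88],
    [[0,0,0],[0,0,0],88]
  ]
}}

```text
time_s: 17.35
tool_pos: [0.547, 0.1815, 0.203]
tcp_rot: [3.033, 0.815, 0.011]
force: [0.6, 0.5, -0.1]
gripper_width: 0.997
grasp_force: 0.0
```

```bash
python3 - <<'E'
from h import *
c,P=get("wrist");o=env.get_obs();print(o["tool_pos"],o["force"])
Q=P.reshape(-1,3)
for n,x in(("L",(.5149,.2973)),("R",(.5437,.1811))):
    q=Q[(np.hypot(Q[:,0]-x[0],Q[:,1]-x[1])<.03)&(Q[:,2]>.125)&(Q[:,2]<.15)]
    if len(q)>8: print(n,len(q),np.median(q[:,2]),cv2.minEnclosingCircle(q[:,:2].astype(np.float32)))
rows((.5150,.2990,.19),30,6,88)
E
```

```text
[0.54583962 0.18136617 0.20067115] [-0.38843601 -0.36536378 -0.00573395]
L 1315 0.13472210351078262 ((0.5139826536178589, 0.2993766665458679), 0.014918841421604156)
R 1113 0.13474983707929822 ((0.543908953666687, 0.18125204741954803), 0.014219755306839943)
[[[0.0, -0.01, 0.0], [0.21, -0.78, 0.07], 88], [[0.0, -0.01, 0.0], [0.21, -0.78, 0.07], 88], [[0.0, -0.01, 0.0], [0.21, -0.78, 0.07], 88], [[0.0, -0.01, 0.0], [0.21, -0.78, 0.07], 88], [[0.0, -0.01, 0.0], [0.21, -0.78, 0.07], 88], [[0.0, -0.01, 0.0], [0.21, -0.78, 0.07], 88]]
```

Both are seated. Now back to the left one.

{"api": "step_arm", "payload": {
  "plan": [
    [[0,0,0],[0.21,-0.78,0],88],
    [[0,0,0],[0.21,-0.78,0],88],
    [[0,0,0],[0.21,-0.78,0],88],
    [[0,0,0],[0.21,-0.78,0],88],
    [[0,0,0],[0.21,-0.78,0],88],
    [[0,0,0],[0.21,-0.78,0],88],
    [[0,0,0],[0,0,0],88],
    [[0,0,0],[0,0,0],88],
    [[0,0,0],[0,0,0],88]
  ]
}}

```text
time_s: 18.3
tool_pos: [0.5131, 0.2974, 0.198]
tcp_rot: [3.034, 0.814, -0.002]
force: [-0.5, -0.8, -0.2]
gripper_width: 0.998
grasp_force: 0.0
```

```bash
python3 - <<'E'
from h import *
o=env.get_obs();print(o["tool_pos"],o["force"])
rows((.5147,.2990,.1072),30,7,88)
E
```

```text
[0.51314856 0.29736092 0.19804063] [-0.5183869  -0.77969403 -0.20908294]
[[[0.0, 0.0, 0.0], [0.01, 0.0, 0.52], 88], [[0.0, 0.0, 0.0], [0.01, 0.0, 0.52], 88], [[0.0, 0.0, 0.0], [0.01, 0.0, 0.52], 88], [[0.0, 0.0, 0.0], [0.01, 0.0, 0.52], 88], [[0.0, 0.0, 0.0], [0.01, 0.0, 0.52], 88], [[0.0, 0.0, 0.0], [0.01, 0.0, 0.52], 88], [[0.0, 0.0, 0.0], [0.01, 0.0, 0.52], 88]]
```

{"api": "step_arm", "payload": {
  "plan": [
    [[0,0,0],[0.01,0,0.52],88],
    [[0,0,0],[0.01,0,0.52],88],
    [[0,0,0],[0.01,0,0.52],88],
    [[0,0,0],[0.01,0,0.52],88],
    [[0,0,0],[0.01,0,0.52],88],
    [[0,0,0],[0.01,0,0.52],88],
    [[0,0,0],[0.01,0,0.5],88],
    [[0,0,0],[0,0,0],88],
    [[0,0,0],[0,0,0],88]
  ]
}}

```text
time_s: 19.2
tool_pos: [0.5147, 0.2991, 0.1082]
tcp_rot: [3.034, 0.815, -0.001]
force: [-0.2, 0.9, 1.0]
gripper_width: 1.001
grasp_force: 0.0
```

{"api": "step_arm", "payload": {
  "plan": [
    [[0,0,0],[0,0,0],60],
    [[0,0,0],[0,0,0],40],
    [[0,0,0],[0,0,0],24],
    [[0,0,0],[0,0,0],20],
    [[0,0,0],[0,0,0],20],
    [[0,0,0],[0,0,0],20],
    [[0,0,0],[0,0,0],20],
    [[0,0,0],[0,0,0],20]
  ],
  "squeeze": 45
}}

```text
time_s: 20.0
tool_pos: [0.5148, 0.2991, 0.1084]
tcp_rot: [3.034, 0.815, -0.0]
force: [-0.2, -0.0, -0.2]
gripper_width: 0.308
grasp_force: 45.0
```

{"api": "step_arm", "payload": {
  "plan": [
    [[0,0,0],[0,0,-0.1],20],
    [[0,0,0],[0,0,-0.3],20],
    [[0,0,0],[0,0,-0.6],20],
    [[0,0,0],[0,0,-0.7],20],
    [[0,0,0],[0,0,-0.8],20],
    [[0,0,0],[0,0,-0.8],20],
    [[0,0,0],[0,0,-0.8],20],
    [[0,0,0],[0,0,-0.8],20],
    [[0,0,0],[0,0,-0.6],20],
    [[0,0,0],[0,0,-0.2],20],
    [[0,0,0],[0,0,0],20],
    [[0,0,0],[0,0,0],20]
  ]
}}

```text
time_s: 21.2
tool_pos: [0.5143, 0.2989, 0.25]
tcp_rot: [3.034, 0.815, -0.003]
force: [-0.2, -0.2, -6.9]
gripper_width: 0.305
grasp_force: 45.0
```

```bash
python3 - <<'E'
from h import *
o=env.get_obs();print(o["time_s"],o["tool_pos"],o["tcp_rot"],o["force"])
rows((.55,-.12,.25),5,22,20)
E
```

```text
21.2 [0.51426074 0.29890521 0.25000734] [ 3.03400350e+00  8.14918190e-01 -2.59410604e-03] [-0.22182171 -0.16347859 -6.91700652]
[[[0.0, 0.0, 0.19], [-0.33, 0.69, 0.0], 20], [[0.0, 0.0, 0.19], [-0.31, 0.7, 0.0], 20], [[0.0, 0.0, 0.19], [-0.3, 0.7, 0.0], 20], [[0.0, 0.0, 0.19], [-0.28, 0.71, 0.0], 20], [[0.0, 0.0, 0.19], [-0.27, 0.72, 0.0], 20], [[0.0, 0.0, 0.19], [-0.26, 0.72, 0.0], 20], [[0.0, 0.0, 0.19], [-0.24, 0.73, 0.0], 20], [[0.0, 0.0, 0.19], [-0.23, 0.73, 0.0], 20], [[0.0, 0.0, 0.19], [-0.21, 0.73, 0.0], 20], [[0.0, 0.0, 0.19], [-0.2, 0.74, 0.0], 20], [[0.0, 0.0, 0.19], [-0.18, 0.74, 0.0], 20], [[0.0, 0.0, 0.19], [-0.17, 0.75, 0.0], 20]]
[[[0.0, 0.0, 0.19], [-0.15, 0.75, 0.0], 20], [[0.0, 0.0, 0.19], [-0.14, 0.75, 0.0], 20], [[0.0, 0.0, 0.19], [-0.12, 0.75, 0.0], 20], [[0.0, 0.0, 0.19], [-0.11, 0.76, 0.0], 20], [[0.0, 0.0, 0.19], [-0.09, 0.76, 0.0], 20], [[0.0, 0.0, 0.19], [-0.08, 0.76, 0.0], 20], [[0.0, 0.0, 0.19], [-0.06, 0.76, 0.0], 20], [[0.0, 0.0, 0.19], [-0.05, 0.76, 0.0], 20], [[0.0, 0.0, 0.19], [-0.03, 0.76, 0.0], 20], [[0.0, 0.0, 0.19], [-0.02, 0.76, 0.0], 20]]
```

{"api": "step_arm", "payload": {
  "plan": [
    [[0,0,0.19],[-0.33,0.69,0],20],
    [[0,0,0.19],[-0.31,0.7,0],20],
    [[0,0,0.19],[-0.3,0.7,0],20],
    [[0,0,0.19],[-0.28,0.71,0],20],
    [[0,0,0.19],[-0.27,0.72,0],20],
    [[0,0,0.19],[-0.26,0.72,0],20],
    [[0,0,0.19],[-0.24,0.73,0],20],
    [[0,0,0.19],[-0.23,0.73,0],20],
    [[0,0,0.19],[-0.21,0.73,0],20],
    [[0,0,0.19],[-0.2,0.74,0],20],
    [[0,0,0.19],[-0.18,0.74,0],20],
    [[0,0,0.19],[-0.17,0.75,0],20]
  ]
}}

```text
time_s: 22.4
tool_pos: [0.5333, 0.0697, 0.2495]
tcp_rot: [-3.109, -0.446, 0.004]
force: [0.5, 0.2, -6.2]
gripper_width: 0.306
grasp_force: 45.0
```

{"api": "step_arm", "payload": {
  "plan": [
    [[0,0,0.19],[-0.15,0.75,0],20],
    [[0,0,0.19],[-0.14,0.75,0],20],
    [[0,0,0.19],[-0.12,0.75,0],20],
    [[0,0,0.19],[-0.11,0.76,0],20],
    [[0,0,0.19],[-0.09,0.76,0],20],
    [[0,0,0.19],[-0.08,0.76,0],20],
    [[0,0,0.19],[-0.06,0.76,0],20],
    [[0,0,0.19],[-0.05,0.6,0],20],
    [[0,0,0.19],[-0.03,0.4,0],20],
    [[0,0,0.19],[-0.02,0.2,0],20],
    [[0,0,0],[0,0,0],20],
    [[0,0,0],[0,0,0],20]
  ]
}}

```text
time_s: 23.6
tool_pos: [0.5469, -0.0923, 0.2508]
tcp_rot: [-3.138, -0.137, 0.0]
force: [-0.8, -0.4, -6.5]
gripper_width: 0.306
grasp_force: 45.0
```

```bash
python3 - <<'E'
from h import *
o=env.get_obs();print(o["time_s"],o["tool_pos"],o["tcp_rot"],o["force"])
c,P=get("wrist");save(c,"w5.png")
Q=P.reshape(-1,3);m=(np.hypot(Q[:,0]-.595,Q[:,1]+.195)<.06)
for lo,hi in((.07,.088),(.088,.0935),(.0935,.1)):
    q=Q[m&(Q[:,2]>lo)&(Q[:,2]<hi)]
    if len(q)>8:print(lo,len(q),np.median(q[:,2]),cv2.minEnclosingCircle(q[:,:2].astype(np.float32)))
q=Q[m&(Q[:,2]>.0935)&(Q[:,2]<.1),:2].astype(np.float32)
# fit circle to inner boundary (bore rim)
c0=np.array([.595,-.195]);
for _ in range(10):
    d=q-c0;r=np.hypot(*d.T);a=np.floor((np.arctan2(d[:,1],d[:,0])+np.pi)/(2*np.pi)*36)
    inn=np.array([q[a==k][r[a==k].argmin()] for k in range(36) if (a==k).sum()>3]);out=np.array([q[a==k][r[a==k].argmax()] for k in range(36) if (a==k).sum()>3])
    def fit(s):
        A=np.c_[2*s,np.ones(len(s))];x=np.linalg.lstsq(A,(s**2).sum(1),rcond=None)[0];return x[:2],np.sqrt(x[2]+x[:2]@x[:2])
    c0=fit(inn)[0]
print("inner",fit(inn),"outer",fit(out))
E
```

```text
23.6 [ 0.54687617 -0.0922808   0.25083049] [-3.13802437e+00 -1.37474500e-01  4.22479693e-04] [-0.81039834 -0.42582735 -6.49356977]
0.07 332 0.08024488827240867 ((0.5943343043327332, -0.19742810726165771), 0.020718369632959366)
0.088 221 0.09218998600194439 ((0.5946086645126343, -0.19520466029644012), 0.03226202726364136)
0.0935 1754 0.09589241729272849 ((0.5944771766662598, -0.1951790750026703), 0.031705912202596664)
inner (array([ 0.59459699, -0.19553579]), np.float64(0.0203384023495166)) outer (array([ 0.59443985, -0.1952133 ]), np.float64(0.031139818741852343))
```

View pics/w5.png

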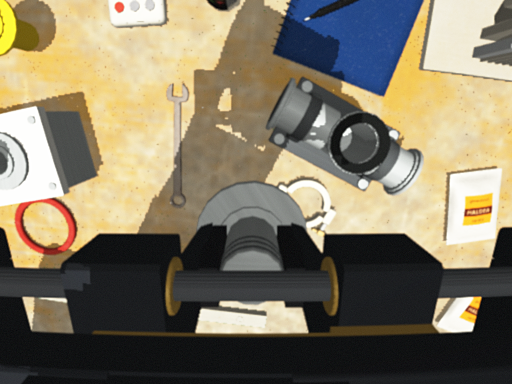

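The wrist view shows the port mouth at (360,147) and the held cartridge at (252,215). Next I'll check the cartridge's offset in the tool from its flange rim.

```bash
python3 - <<'E'
from h import *
c,P=get("wrist");o=env.get_obs()
T=(P.reshape(-1,3)-o["tool_pos"])@R.from_rotvec(o["tcp_rot"]).as_matrix()
m=(np.hypot(T[:,0],T[:,1])<.05)&(T[:,2]>.005)&(T[:,2]<.03)&(T[:,0]>.015)
q=T[m];print(len(q),np.percentile(q[:,2],[5,50,95]))
f=q[abs(q[:,2]-np.median(q[:,2]))<.003]
rim=[]
ang=np.arctan2(f[:,1],f[:,0])
for a in np.arange(-60,60,4):
    s=f[abs(np.degrees(ang)-a)<2]
    if len(s)>5: rim.append(s[np.hypot(s[:,0],s[:,1]).argmax(),:2])
rim=np.array(rim);from scipy.optimize import least_squares
r=least_squares(lambda x:np.hypot(*(rim-x).T)-.0318,[0,0]);print("offset in tool xy",r.x,len(rim),np.abs(r.fun).max())
rows((.5945,-.1953,.25),5,6,20)
E
```

```text
2157 [0.01520452 0.01740708 0.01911905]
offset in tool xy [-0.0010703  -0.00043226] 30 0.00038794536499885124
[[[0.0, 0.0, 0.0], [0.26, 0.71, 0.01], 20], [[0.0, 0.0, 0.0], [0.26, 0.71, 0.01], 20], [[0.0, 0.0, 0.0], [0.26, 0.71, 0.01], 20], [[0.0, 0.0, 0.0], [0.26, 0.71, 0.01], 20], [[0.0, 0.0, 0.0], [0.26, 0.71, 0.01], 20], [[0.0, 0.0, 0.0], [0.26, 0.71, 0.01], 20]]
```

{"api": "step_arm", "payload": {
  "plan": [
    [[0,0,0],[0.26,0.71,0],20],
    [[0,0,0],[0.26,0.71,0],20],
    [[0,0,0],[0.26,0.71,0],20],
    [[0,0,0],[0.26,0.71,0],20],
    [[0,0,0],[0.26,0.6,0],20],
    [[0,0,0],[0.26,0.4,0],20],
    [[0,0,0],[0.06,0.4,0],20],
    [[0,0,0],[0,0,0],20],
    [[0,0,0],[0,0,0],20],
    [[0,0,0],[0,0,0],20],
    [[0,0,0],[0,0,0],20]
  ]
}}

```text
time_s: 24.8
tool_pos: [0.5964, -0.1943, 0.2511]
tcp_rot: [-3.138, -0.138, -0.0]
force: [0.3, -0.6, -4.9]
gripper_width: 0.303
grasp_force: 45.0
```

```bash
python3 - <<'E'
from h import *
o=env.get_obs();print(o["tool_pos"],o["tcp_rot"],o["force"])
rows((.5955,-.1957,.19),5,5,20)
E
```

```text
[ 0.59643201 -0.19428296  0.25109874] [-3.13848787e+00 -1.37888271e-01 -1.27749815e-05] [ 0.31750975 -0.56626435 -4.87552619]
[[[0.0, 0.0, 0.0], [-0.01, 0.01, 0.49], 20], [[0.0, 0.0, 0.0], [-0.01, 0.01, 0.49], 20], [[0.0, 0.0, 0.0], [-0.01, 0.01, 0.49], 20], [[0.0, 0.0, 0.0], [-0.01, 0.01, 0.49], 20], [[0.0, 0.0, 0.0], [-0.01, 0.01, 0.49], 20]]
```

Down to just above the mouth (nose at about 0.107), then check alignment.

{"api": "step_arm", "payload": {
  "plan": [
    [[0,0,0],[-0.01,0.02,0.49],20],
    [[0,0,0],[-0.01,0.01,0.49],20],
    [[0,0,0],[-0.01,0.01,0.49],20],
    [[0,0,0],[-0.01,0.01,0.49],20],
    [[0,0,0],[0,0.01,0.49],20],
    [[0,0,0],[0,0,0],20],
    [[0,0,0],[0,0,0],20],
    [[0,0,0],[0,0,0],20]
  ]
}}

```text
time_s: 25.6
tool_pos: [0.5962, -0.1968, 0.1905]
tcp_rot: [3.138, 0.137, 0.002]
force: [0.6, -0.4, -6.2]
gripper_width: 0.303
grasp_force: 45.0
```

```bash
python3 - <<'E'
from h import *
o=env.get_obs();print(o["tool_pos"],o["tcp_rot"],o["force"])
rows((.5955,-.1957,.125),5,8,20)
E
```

```text
[ 0.59619508 -0.19679393  0.19047514] [3.13789590e+00 1.36669810e-01 1.84340882e-03] [ 0.58910889 -0.41150168 -6.21036842]
[[[0.0, 0.0, 0.0], [0.0, -0.01, 0.33], 20], [[0.0, 0.0, 0.0], [0.0, -0.01, 0.33], 20], [[0.0, 0.0, 0.0], [0.0, -0.01, 0.33], 20], [[0.0, 0.0, 0.0], [0.0, -0.01, 0.33], 20], [[0.0, 0.0, 0.0], [0.0, -0.01, 0.33], 20], [[0.0, 0.0, 0.0], [0.0, -0.01, 0.33], 20], [[0.0, 0.0, 0.0], [0.0, -0.01, 0.33], 20], [[0.0, 0.0, 0.0], [0.0, -0.01, 0.33], 20]]
```

{"api": "step_arm", "payload": {
  "plan": [
    [[0,0,0],[-0.01,-0.01,0.3],20],
    [[0,0,0],[-0.01,-0.01,0.3],20],
    [[0,0,0],[0,-0.01,0.3],20],
    [[0,0,0],[0,-0.01,0.3],20],
    [[0,0,0],[0,0,0.3],20],
    [[0,0,0],[0,0,0.3],20],
    [[0,0,0],[0,0,0.3],20],
    [[0,0,0],[0,0,0.3],20],
    [[0,0,0],[0,0,0.2],20],
    [[0,0,0],[0,0,0],20],
    [[0,0,0],[0,0,0],20]
  ]
}}

```text
time_s: 26.7
tool_pos: [0.5952, -0.1956, 0.1248]
tcp_rot: [3.139, 0.137, 0.0]
force: [0.3, -0.9, -6.0]
gripper_width: 0.309
grasp_force: 45.0
```

```bash
python3 - <<'E'
from h import *
o=env.get_obs();print(o["tool_pos"],o["tcp_rot"],o["force"],o["wrist_torque"])
E
```

```text
[ 0.59520323 -0.19561046  0.12477955] [3.13855444e+00 1.36721020e-01 1.57403147e-04] [ 0.33599406 -0.94802208 -5.96336947] [ 0.01355926 -0.03328473  0.0053636 ]
```

Free in the bore, 5 mm to go. Gentle approach in small steps.

{"api": "step_arm", "payload": {
  "plan": [
    [[0,0,0],[0,0,0.06],20],
    [[0,0,0],[0,0,0.06],20],
    [[0,0,0],[0,0,0.04],20],
    [[0,0,0],[0,0,0.02],20],
    [[0,0,0],[0,0,0],20],
    [[0,0,0],[0,0,0],20]
  ]
}}

```text
time_s: 27.3
tool_pos: [0.5951, -0.1956, 0.1202]
tcp_rot: [3.139, 0.137, 0.0]
force: [0.7, -0.0, -6.2]
gripper_width: 0.302
grasp_force: 45.0
```

{"api": "step_arm", "payload": {
  "plan": [
    [[0,0,0],[0,0,0.02],20],
    [[0,0,0],[0,0,0],20],
    [[0,0,0],[0,0,0],20]
  ]
}}

```text
time_s: 27.6
tool_pos: [0.5951, -0.1956, 0.1197]
tcp_rot: [-3.139, -0.137, -0.0]
force: [-0.9, 0.8, -5.5]
gripper_width: 0.303
grasp_force: 45.0
```

{"api": "step_arm", "payload": {
  "plan": [
    [[0,0,0],[0,0,0.02],20],
    [[0,0,0],[0,0,0],20],
    [[0,0,0],[0,0,0],20]
  ]
}}

```text
time_s: 27.9
tool_pos: [0.5952, -0.1956, 0.1195]
tcp_rot: [3.139, 0.137, 0.0]
force: [-1.4, -0.1, -3.5]
gripper_width: 0.307
grasp_force: 45.0
```

{"api": "step_arm", "payload": {
  "plan": [
    [[0,0,0],[0,0,0.01],20],
    [[0,0,0],[0,0,0],20],
    [[0,0,0],[0,0,0],20]
  ]
}}

```text
time_s: 28.2
tool_pos: [0.5952, -0.1956, 0.1195]
tcp_rot: [3.138, 0.137, 0.0]
force: [-2.7, 1.2, 1.5]
gripper_width: 0.308
grasp_force: 45.0
```

{"api": "step_arm", "payload": {
  "plan": [
    [[0,0,0],[0,0,0.01],20],
    [[0,0,0],[0,0,0],20],
    [[0,0,0],[0,0,0],20],
    [[0,0,0],[0,0,0],20],
    [[0,0,0],[0,0,0],20],
    [[0,0,0],[0,0,0],20]
  ]
}}

```text
time_s: 28.8
tool_pos: [0.5952, -0.1956, 0.1194]
tcp_rot: [3.138, 0.137, 0.0]
force: [-4.9, 2.4, 5.6]
gripper_width: 0.305
grasp_force: 45.0
```

```bash
python3 - <<'E'
from h import *
F=[]
for i in range(4):
    c,P=get("wrist");o=env.get_obs();F.append(o["force"])
print(np.round(F,2),o["tool_pos"],o["grasp_force"],o["wrist_torque"],o["tcp_rot"])
T=(P.reshape(-1,3)-o["tool_pos"])@R.from_rotvec(o["tcp_rot"]).as_matrix()
q=P.reshape(-1,3)[(np.hypot(T[:,0],T[:,1])<.03)&(T[:,2]>.012)&(T[:,2]<.03)&(T[:,0]>.017)];print("flange top z",np.median(q[:,2]))
A=np.c_[q[:,:2]-q[:,:2].mean(0),np.ones(len(q))];print("tilt",np.linalg.lstsq(A,q[:,2],rcond=None)[0])
save(c,"w6.png")
c,P=get("scene");s=c["img"][130:230,210:330];cv2.imwrite("pics/s6.png",np.hstack([cv2.resize(s[...,::-1],(461,384)),cv2.resize(cv2.imread("pics/w6.png")[:,90:420],(330,384))]))
E
```

```text
[[-4.69  2.4   6.13]
 [-4.12  1.91  5.38]
 [-3.6   1.77  6.05]
 [-4.96  1.64  5.3 ]] [ 0.59522249 -0.19560257  0.11942861] 45.000024531036615 [ 0.35114387  0.85609481 -0.02157919] [3.13836492e+00 1.36925715e-01 4.44617530e-04]
flange top z 0.10209918917857617
tilt [-0.08257175 -0.00680873  0.10200712]
```

View pics/s6.png

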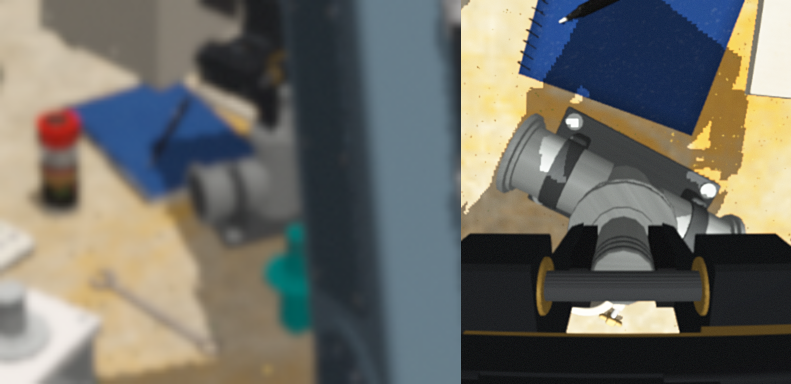

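The view shows the flange sitting on the tee with the fingers around the grip. I'll check the flatness more robustly, against the gasket plane and the side of the grip.

```bash
python3 - <<'E'
from h import *
c,P=get("wrist");o=env.get_obs()
Q=P.reshape(-1,3);d=Q[:,:2]-[.5945,-.1953];r=np.hypot(*d.T)
for lo,hi in((.019,.030),(.022,.029)):
    q=Q[(r>lo)&(r<hi)&(Q[:,2]>.098)&(Q[:,2]<.106)]
    for _ in range(5):
        A=np.c_[q[:,:2]-[.5945,-.1953],np.ones(len(q))];x=np.linalg.lstsq(A,q[:,2],rcond=None)[0];e=q[:,2]-A@x;q=q[abs(e)<2.5*np.std(e)+1e-5]
    print(len(q),np.round(x,4),np.std(e),q.min(0),q.max(0))
    bins=[(b,np.round(np.median(q[abs(q[:,0]-b)<.002,2]),4)) for b in np.arange(.598,.625,.004) if (abs(q[:,0]-b)<.002).sum()>10];print(bins)
E
```

```text
2096 [0.0136 0.0029 0.1018] 0.0005646080975212808 [ 0.59866183 -0.22342053  0.10053947] [ 0.62442695 -0.16571866  0.10360349]
[(np.float64(0.602), np.float64(0.102)), (np.float64(0.606), np.float64(0.102)), (np.float64(0.61), np.float64(0.102)), (np.float64(0.614), np.float64(0.1021)), (np.float64(0.618), np.float64(0.1021)), (np.float64(0.622), np.float64(0.1021))]
1390 [0.0144 0.0023 0.1018] 0.0005650513290803757 [ 0.59952702 -0.22199325  0.10061351] [ 0.62338314 -0.16684881  0.1035246 ]
[(np.float64(0.602), np.float64(0.102)), (np.float64(0.606), np.float64(0.1021)), (np.float64(0.61), np.float64(0.102)), (np.float64(0.614), np.float64(0.1022)), (np.float64(0.618), np.float64(0.1021)), (np.float64(0.622), np.float64(0.1022))]
```

The flange is flat at z = 0.102 m, which is the gasket height plus 6 mm, and the press is gentle and steady. Handing in.

```bash
python3 -c "
from h import *
print(env.finish_job())"
```

```text
the job is handed in; nothing more can be done
None
```

The left cartridge is the magnet (about 0.58 kg against 0.27 kg): it is flat on the tee's gasket, still gripped and pressed down at about 12 N for you to close the clamp, and the right one is fully back in its hole.

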